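Feel out the ballasted lure blank and show it

ROBOT

A 6-joint arm with a two-finger parallel gripper is mounted at the origin on the work surface. World frame = base frame: x ahead of the robot, y to its left, z up, the work surface at z = 0. Lengths are in mm, angles in degrees, forces in N, time in s.
With the tool pointing down it reaches from about 300 to 850 mm from the base axis. Payload 5.4 kg.
Tool frame: the origin (TCP) lies on the centre line of the jaws, within the pads' length; the fingertips stand 22 mm ahead of it and the grasp point (between the pads) lies 3 mm ahead of it; z points along the fingers, y is the line along which they close (so a half turn about z gives the same grasp; the last joint's range is limited). The gripper opens to 85 mm and grips with 20 to 120 N. Pads are 22 mm wide; open, the fingers measure 114 mm over their backs; the gripper's body (76 mm by 85 mm) begins 54 mm behind the grasp point. The pads swing forward as they close: fully open they stand 13 mm farther back than shut.
Start: joints at [59.754, 9.076, 91.501, -0, 79.423, -12.038], TCP at [179.684, 546.187, 253.299] pointing down, gripper open.
Joint ranges: [-166.64, 166.64], [-54.1, 131.32], [10.49, 154.53], [-73.88, 253.88], [9.74, 151.15], [-171.62, 171.62]. Speed limits (degrees/s): [147.25, 147.25, 180, 180, 180, 180].

INTERFACE

Orientations are given as [roll, pitch, yaw] about the fixed x, y, z axes, in that order (R = Rz(yaw) Ry(pitch) Rx(roll)).
In Python, from workcell import read_state, grab_frame, hand_in, look_for, cut_out, place_of gives the robot as it stands. The module is installed in compiled form; this text tells all that it offers.
- The arm moves only by the tool move_arm, never from a script. Its argument "moves" is a list of rows, each an object of numbers: "jaw": the opening, from 0 (shut) to 1 (fully open); "x", "y", "z": the shift along the tool's x, y, z in m; "wx", "wy", "wz": the turn, a rotation vector about the tool's x, y, z in degrees. A call has 1 to 12 rows; each row is the pose to reach, as a shift and turn from the pose commanded when the call began, along the tool's axes at that moment; what a row does not reach only later rows make up. A row lasts 1/8 s, in which the tool goes at most 62.5 mm and 10.7 degrees, less where a joint would pass 70% of its speed; a pose out of reach is approached as far as the arm can. A call with a gripper value outside its range is refused whole. The fingers move at their own pace and stop on an object; "force" is the grip in N (left out, the last holds). Time passes only in rows, so rows that repeat a pose let the fingers close. It gives the time, the measured TCP pose, the force, the opening and the grip force at its end, in the units of the state.
- read_state(): the state, without advancing time (a new reading comes with each control period).
- grab_frame(name): name is "side" or "top" or "wrist"; returns a dict with "pixels" (400x640x3 uint8, blue, green, red), "camera_matrix" (3x3 intrinsics, pixels), "T" (4x4, takes a point from camera to world coordinates). Camera axes: x right, y down, z forward; pixel columns grow to the right and rows downward; lengths in mm; the calibration is good to about 2 mm. A picture is of the moment at which its call begins. There is no depth.
- hand_in(): hands the job in; it is judged then, once.
Trained networks look in the newest picture that a camera, given by its name, has taken for a name from the list of things; names that differ only in an ending like _2 or _b are one class to them, and where a whole thing is asked for, a point or a joint stands for the part that bears it (a point fixed in the world has none). Each returns a list of dicts, best first, with "confidence" (0 to 1); they miss things now and then, are a little off and sometimes report something else, mostly with a low value. They report only what shows in the picture. A call takes as long as a camera call. They do not tell look-alikes from the thing itself.
- look_for(camera, label): "extent" ([left, top, width, height] in pixels, round what is visible of it).
- cut_out(camera, label): "mask" (400x640 bool, what is visible of it) and "extent" ([left, top, width, height] in pixels, round what is visible of it).
- place_of(camera, label): "point" ([column, row] in pixels: a listed point, or the origin of a listed thing).
The state is a dict: "clock": time; "joints": joint angles; "qvel": joint speeds; "joint_torque": joint torques, N m; "tcp_pos": TCP position; "ee_rot": TCP orientation; "ft_force": force on the tool from outside, world axes, zero at the start; "ft_torque": the same for the moment, N m; "width": finger opening in mm; "finger_force": force on a finger pad.
Only numpy, scipy, OpenCV 4.12 (cv2) and the standard library are available. Lean on these libraries where they do the work, as an engineer would, in place of code of your own. Each camera call takes 0.05 s, during which the arm holds its last target. There are 200 camera calls.

TASK

Two wooden lure blanks lie on the slab; they look alike, but one has ballast sealed inside. Lift them one after the other, feeling how heavy each is, and lay each fully down in a long pocket of the grey tray, one to a pocket, letting go of both. Then take the heavier one out again and hold it level and still for its photo over the middle of the round wooden stand, at least 10 cm above the stand, and finish while holding it there; the lighter one stays in its pocket, and the jar, the can and the spool are left alone.

Things in the scene. Friction and masses are not known exactly. Their poses are not given: they have to be found in the camera images.
- blank_1: unpainted pale-wood lure blank, one of two that look exactly alike: 130 mm long (along its x, eye dots near the +x end), 38 mm wide (y), 48 mm high (z); flat vertical sides over the middle 90 mm, and at each end a 20 mm nose 28 mm wide. Origin at the centre of its underside; balanced about its middle. One of the two holds sealed ballast: either one may be it, changing from start to start. The plain one weighs 0.14 to 0.18 kg, the ballasted one 0.32 to 0.40 kg
- blank_2: unpainted pale-wood lure blank, one of two that look exactly alike: 130 mm long (along its x, eye dots near the +x end), 38 mm wide (y), 48 mm high (z); flat vertical sides over the middle 90 mm, and at each end a 20 mm nose 28 mm wide. Origin at the centre of its underside; balanced about its middle. One of the two holds sealed ballast: either one may be it, changing from start to start. The plain one weighs 0.14 to 0.18 kg, the ballasted one 0.32 to 0.40 kg
- nest_1 (a point): the long pocket of the grey tray, 144 mm long (along the point's x) by 46 mm wide (y) and 14 mm deep, open at the top: fits either blank lying upright in it, either end first. The point is the centre of the pocket's floor, 6 mm above the bench; the tray's top face is 20 mm above the bench. Outermost pocket, on the tray's -y side
- nest_2 (a point): the other long pocket of the grey tray, 144 mm long (along the point's x) by 46 mm wide (y) and 14 mm deep, open at the top: fits either blank lying upright in it, either end first. The point is the centre of the pocket's floor, 6 mm above the bench; the tray's top face is 20 mm above the bench. Middle of the tray, 90 mm to +y of nest_1, centre to centre
- tray: fixed grey plastic tray, 190 mm (x) by 260 mm (y) by 20 mm high, with the two long pockets side by side and, along its +y side, a round and a square pocket 45 mm wide that do not fit the blanks (the jar stands in the round one, the spool in the square one). Origin at the centre of its underside, on the bench
- slab: fixed flat wooden slab on which the blanks start, 340 mm (x) by 250 mm (y) by 15 mm thick; origin at the centre of its underside, on the bench
- stand_top (a point): centre of the top face of the round photo stand, a fixed dark wood disc 90 mm across and 20 mm high
- jar: small amber glass jar, 41 mm across and 45 mm high, standing in the tray's round pocket; origin at the centre of its underside. Leave alone
- can: yellow paint can, 52 mm across, 60 mm high, standing on the bench beyond the stand; origin at the centre of its underside. Leave alone
- spool: orange plastic thread spool, 40 mm across, 36 mm high, standing in the tray's square pocket; origin at the centre of its underside. Leave alone
Mind the look-alikes: they are no part of the job. Leave any orange or pink look-alike of the blank_2 alone.

How it is judged:
By the outcome, as a careful person would: the job done as asked, in the order asked, and still so for the second after the job is handed in, while the arm keeps its last pose, push and grip.
It also fails if it takes over 72 s, if anything falls off the work surface, if the arm or the gripper's body presses on something with over 40 N, if the wrist force passes 120 N, or if a joint passes its speed limit or range.

## Working session

There is one attempt and no reset: what is moved stays moved. The work goes in short steps, Python scripts to look and compute and a tool call to move; the robot and the scene stay as the last step left them, time stands still between calls to the robot, and variables do not carry over. Pictures are saved under pics/ and viewed, at most 13 in all, crops included, and the job is handed in when it is done.

Besides the shell and the picture viewer there is one more tool, called after ">>>" by a JSON object that holds its "name" and its "arguments". move_arm: Moves the arm, as the interface text tells. Its arguments: {"type":"object","properties":{"moves":{"type":"array","items":{"type":"object","properties":{"jaw":{"type":"number"},"x":{"type":"number"},"y":{"type":"number"},"z":{"type":"number"},"wx":{"type":"number"},"wy":{"type":"number"},"wz":{"type":"number"}}}},"force":{"type":"number"}},"required":["moves"]}

```bash
mkdir -p pics; cat > h.py <<'E'
import numpy as np, cv2
from workcell import *
def ray(f,uv,z):
    K,T=f["camera_matrix"],f["T"]
    d=T[:3,:3]@np.linalg.inv(K)@np.array([uv[0],uv[1],1.0]); o=T[:3,3]
    return o+d*(z-o[2])/d[2]
E
python3 - <<'E'
from h import *
s=read_state(); print({k:np.round(v,2).tolist() for k,v in s.items()})
for c in ("top","side"):
    f=grab_frame(c); cv2.imwrite(f"pics/{c}0.png",f["pixels"]); print(c,f["T"][:3,3].round())
    for l,z in (("blank_1",15),("nest_1",6),("nest_2",6),("stand_top",20),("tray",0),("slab",0),("can",0),("jar",6)):
        for r in place_of(c,l)[:4]: print(l,np.round(r["point"],1),round(r["confidence"],2),ray(f,r["point"],z).round(1))
    for r in cut_out(c,"blank_1")[:4]: 
        m=r["mask"]; print(r["extent"],round(r["confidence"],2),cv2.minAreaRect(np.argwhere(m)[:,::-1].astype(np.float32)))
E
```

```text
{'clock': 0.0, 'joints': [59.75, 9.11, 91.57, -0.0, 79.42, -12.04], 'qvel': [0.02, -0.03, 0.03, 0.05, -0.06, 0.05], 'joint_torque': [0.0, -39.6, -33.14, -0.0, 0.01, 0.0], 'tcp_pos': [179.41, 545.69, 252.29], 'ee_rot': [-179.89, -0.02, 161.79], 'ft_force': [-0.08, 0.17, -0.72], 'ft_torque': [0.01, 0.04, -0.01], 'finger_force': 0.0, 'width': 85.31}
top [ 577.   26. 1047.]
blank_1 [431.  276.1] 0.88 [ 452.3 -254.1   15. ]
blank_1 [424. 212.] 0.82 [ 603.4 -239.    15. ]
blank_1 [392.5 131.5] 0.68 [ 796.5 -165.    15. ]
blank_1 [305.1 125.9] 0.61 [808.8  45.3  15. ]
nest_1 [256.2 239. ] 0.64 [536.8 160.4   6. ]
nest_1 [218.1 246. ] 0.61 [519.6 251.1   6. ]
nest_1 [431.7 276.2] 0.22 [ 451.  -258.2    6. ]
nest_2 [256.2 239. ] 0.64 [536.8 160.4   6. ]
nest_2 [218.1 246. ] 0.61 [519.6 251.1   6. ]
nest_2 [431.7 276.2] 0.22 [ 451.  -258.2    6. ]
stand_top [338.7 258. ] 0.84 [493.9 -36.   20. ]
tray [230.6 245. ] 0.92 [521.8 222.5   0. ]
slab [431.8 239.4] 0.75 [ 538. -261.    0.]
slab [228.9 242.7] 0.57 [527.3 226.6   0. ]
can [325.6 178.2] 0.75 [684.3  -5.    0. ]
can [340.  257.2] 0.72 [49
[... 1134 characters left out ...]
.6 185.4] 0.96 [523.2 236.7   0. ]
slab [341.  311.4] 0.75 [ 533.7 -252.    -0. ]
can [351.7 221.6] 0.63 [684.1  -9.9   0. ]
jar [269.6 165.1] 0.43 [568.7 328.9   6. ]
[345.6, 256.8, 50.5, 45.0] 0.92 ((369.7513122558594, 281.27496337890625), (60.94717025756836, 25.318145751953125), 42.137596130371094)
[362.0, 182.1, 45.3, 22.1] 0.91 ((382.5888366699219, 191.75634765625), (47.16554641723633, 19.806678771972656), 4.085616588592529)
[419.1, 223.3, 29.1, 37.7] 0.84 ((430.2995300292969, 241.74508666992188), (20.685768127441406, 46.08563995361328), 39.289405822753906)
[283.4, 281.9, 41.5, 67.9] 0.69 ((303.742919921875, 315.59063720703125), (67.1106185913086, 25.595317840576172), 62.44719314575195)
```

View pics/top0.png

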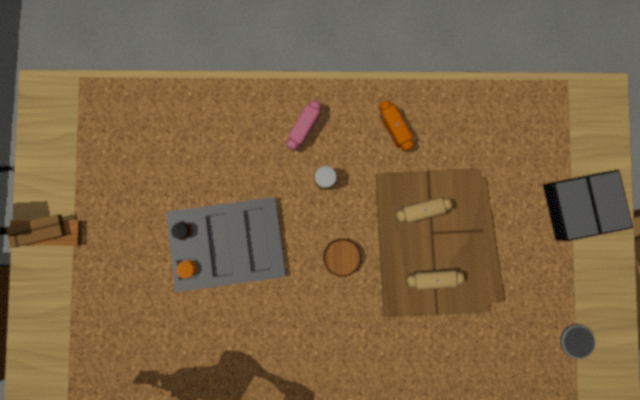

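View pics/side0.png

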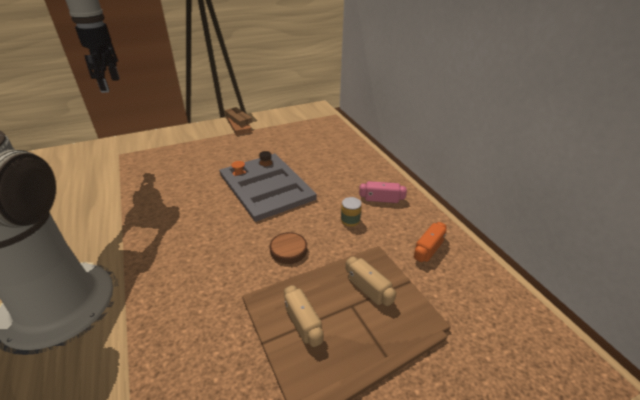

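The top view has the blanks at about (425,210) and (436,280), the tray's long pockets at columns ~220 and 258, and the stand at (342,258). The pink (305,125) and orange (396,125) look-alikes are off the slab. The side view agrees. Next I'll work out the yaw angles and the wrist camera mount.

```bash
cat >> h.py <<'E'
import json,sys
from scipy.spatial.transform import Rotation as Ro
def to(x,y,z,yaw,cmd=None):
    """tool-frame shift (m) and wz (deg) from the present pose (or cmd=[x,y,z,yaw])"""
    s=read_state(); p=np.array(cmd[:3] if cmd else s["tcp_pos"]); w=cmd[3] if cmd else s["ee_rot"][2]
    R=Ro.from_euler("xyz",[180,0,w],degrees=True).as_matrix()
    d=R.T@(np.array([x,y,z])-p)/1000; dy=(yaw-w+180)%360-180
    print("to",[x,y,z,yaw],"shift",d.round(4),"wz",round(-dy,1), "dist",round(np.linalg.norm(d)*1000))
def axis(f,mask,z):
    P=np.array([ray(f,uv,z)[:2] for uv in np.argwhere(mask)[:,::-1]],np.float32)
    (c,(w,h),a)=cv2.minAreaRect(P); m,v=cv2.PCACompute2(P,None)[0:2] if False else cv2.PCACompute(P,None)
    return np.round(c,1),np.round((w,h),1),np.round(m[0],1),round(float(np.degrees(np.arctan2(v[0,1],v[0,0]))),1)
E
python3 - <<'E'
from h import *
f=grab_frame("top")
for r in cut_out("top","blank_1"): print(r["confidence"],axis(f,r["mask"],50))
for l,z in (("tray",20),("slab",15),("stand_top",20)):
    for r in cut_out("top",l)[:1]: print(l,r["confidence"],axis(f,r["mask"],z))
w=grab_frame("wrist"); s=read_state()
R=Ro.from_euler("xyz",s["ee_rot"],degrees=True).as_matrix()
print("cam in tool",(R.T@(w["T"][:3,3]-s["tcp_pos"])).round(1),"\n",(R.T@w["T"][:3,:3]).round(2),w["camera_matrix"][0,0])
C=[179.68,546.19,253.3,161.79]
to(480,210,330,188,C); 
E
```

```text
0.96 (array([802.9,  46.4]), array([ 44.7, 132. ]), array([802.7,  47.2], dtype=float32), -28.4)
0.86 (array([ 451.6, -252.4]), array([ 41.7, 130.8]), array([ 451.3, -251.6], dtype=float32), 93.7)
0.71 (array([ 608.1, -228.4]), array([ 38.8, 133.8]), array([ 608.2, -227.8], dtype=float32), 104.1)
0.7 (array([ 803.9, -165.4]), array([127.5,  47.5]), array([ 804.3, -165.6], dtype=float32), 27.9)
tray 0.9 (array([526., 231.]), array([194., 262.]), array([526.7, 224.1], dtype=float32), 97.3)
slab 0.67 (array([ 535.5, -273.2]), array([341.5, 288.4]), array([ 531.8, -270.4], dtype=float32), 7.8)
stand_top 0.73 (array([496.4, -42.6]), array([84.1, 87.1]), array([496.3, -42.9], dtype=float32), 62.6)
cam in tool [  72.     0.2 -120.4] 
 [[ 0.   -0.96 -0.29]
 [ 1.    0.    0.  ]
 [-0.   -0.29  0.96]] 304.01990313231505
to [480, 210, 330, 188] shift [-0.3903 -0.2255 -0.0767] wz -26.2 dist 457
```

>>> {"name": "move_arm", "arguments": {"moves": [{"x":-0.39,"y":-0.2255,"z":-0.077,"wz":-26.2},{"x":-0.39,"y":-0.2255,"z":-0.077,"wz":-26.2},{"x":-0.39,"y":-0.2255,"z":-0.077,"wz":-26.2},{"x":-0.39,"y":-0.2255,"z":-0.077,"wz":-26.2},{"x":-0.39,"y":-0.2255,"z":-0.077,"wz":-26.2},{"x":-0.39,"y":-0.2255,"z":-0.077,"wz":-26.2},{"x":-0.39,"y":-0.2255,"z":-0.077,"wz":-26.2},{"x":-0.39,"y":-0.2255,"z":-0.077,"wz":-26.2},{"x":-0.39,"y":-0.2255,"z":-0.077,"wz":-26.2},{"x":-0.39,"y":-0.2255,"z":-0.077,"wz":-26.2}]}}

```text
invalid input
```

```bash
python3 - <<'E'
from h import *
s=read_state(); print(s["clock"],s["tcp_pos"],s["ee_rot"],s["ft_force"])
f=grab_frame("wrist"); cv2.imwrite("pics/w1.png",f["pixels"])
for r in place_of("wrist","nest_1")[:3]: print(r["point"],r["confidence"],ray(f,r["point"],6).round(1))
for r in cut_out("wrist","tray")[:1]: print(r["extent"],axis(f,r["mask"],20))
to(608,-230,200,104,[480,210,330,188])
E
```

```text
1.3 [179.67961449 546.17945245 253.32234671] [ 1.79999332e+02 -1.51123569e-05  1.61790653e+02] [-0.31274595 -0.10086929  0.77529108]
[132.0, 355.0, 110.5, 45.0] (array([423.4, 266.9]), array([ 19.9, 186. ]), array([427.8, 212. ], dtype=float32), 98.9)
to [608, -230, 200, 104] shift [-0.0655 -0.4535  0.13  ] wz 84 dist 476
```

View pics/w1.png

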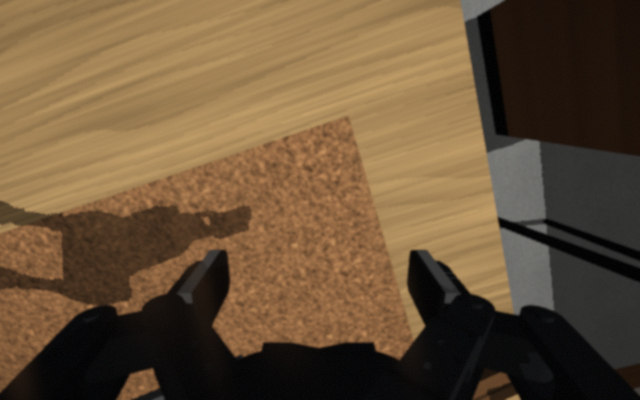

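The move was refused, so the arm hasn't moved and this picture shows only the bench corner and the fingers. I'll retry with every field filled in.

>>> {"name": "move_arm", "arguments": {"force": 40, "moves": [{"jaw":1,"x":-0.39,"y":-0.2255,"z":-0.077,"wx":0,"wy":0,"wz":-26.2},{"jaw":1,"x":-0.39,"y":-0.2255,"z":-0.077,"wx":0,"wy":0,"wz":-26.2},{"jaw":1,"x":-0.39,"y":-0.2255,"z":-0.077,"wx":0,"wy":0,"wz":-26.2},{"jaw":1,"x":-0.39,"y":-0.2255,"z":-0.077,"wx":0,"wy":0,"wz":-26.2},{"jaw":1,"x":-0.39,"y":-0.2255,"z":-0.077,"wx":0,"wy":0,"wz":-26.2},{"jaw":1,"x":-0.39,"y":-0.2255,"z":-0.077,"wx":0,"wy":0,"wz":-26.2},{"jaw":1,"x":-0.39,"y":-0.2255,"z":-0.077,"wx":0,"wy":0,"wz":-26.2},{"jaw":1,"x":-0.39,"y":-0.2255,"z":-0.077,"wx":0,"wy":0,"wz":-26.2},{"jaw":1,"x":-0.39,"y":-0.2255,"z":-0.077,"wx":0,"wy":0,"wz":-26.2},{"jaw":1,"x":-0.39,"y":-0.2255,"z":-0.077,"wx":0,"wy":0,"wz":-26.2}]}}

```text
clock: 2.7
tcp_pos: [479.1, 210.7, 330.0]
ee_rot: [180.0, -0.0, -172.0]
ft_force: [-0.4, -0.7, 0.8]
width: 85.2
finger_force: 0.0
```

```bash
python3 - <<'E'
from h import *
f=grab_frame("wrist"); cv2.imwrite("pics/w2.png",f["pixels"])
s=read_state(); print(s["clock"],s["tcp_pos"],s["ee_rot"])
for r in place_of("wrist","nest_1")[:3]: print(r["point"],r["confidence"],ray(f,r["point"],6).round(1))
for r in cut_out("wrist","tray")[:1]: print(r["extent"],axis(f,r["mask"],20))
to(670,-245,230,104,[480,210,330,188])
E
```

```text
2.75 [478.90285226 210.97848381 330.02139424] [ 1.79978450e+02 -4.07529548e-02 -1.71939743e+02]
[335.5, 191.4] 0.96 [525.3 243.9   6. ]
[277.8, 193.5] 0.77 [540.9 157.6   6. ]
[236.3, 126.9, 184.0, 127.5] (array([527.5, 232.9]), array([190.7, 261.4]), array([521.5, 223.9], dtype=float32), 99.8)
to [670, -245, 230, 104] shift [-0.1248 -0.477   0.1   ] wz 84 dist 503
```

View pics/w2.png

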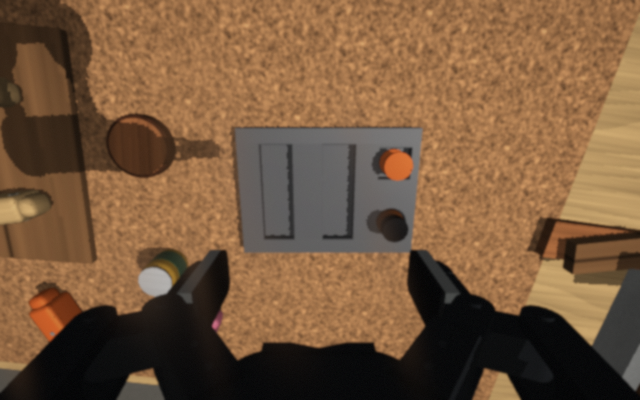

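The wrist view shows the whole tray: nest_1 is the left long pocket (278,192), nest_2 the next (338,192), and the spool and jar are on the right. Moving over the far blank.

>>> {"name": "move_arm", "arguments": {"moves": [{"jaw":1,"x":-0.066,"y":-0.4515,"z":0.13,"wx":0,"wy":0,"wz":84},{"jaw":1,"x":-0.066,"y":-0.4515,"z":0.13,"wx":0,"wy":0,"wz":84},{"jaw":1,"x":-0.066,"y":-0.4515,"z":0.13,"wx":0,"wy":0,"wz":84},{"jaw":1,"x":-0.066,"y":-0.4515,"z":0.13,"wx":0,"wy":0,"wz":84},{"jaw":1,"x":-0.066,"y":-0.4515,"z":0.13,"wx":0,"wy":0,"wz":84},{"jaw":1,"x":-0.066,"y":-0.4515,"z":0.13,"wx":0,"wy":0,"wz":84},{"jaw":1,"x":-0.066,"y":-0.4515,"z":0.13,"wx":0,"wy":0,"wz":84},{"jaw":1,"x":-0.066,"y":-0.4515,"z":0.13,"wx":0,"wy":0,"wz":84},{"jaw":1,"x":-0.066,"y":-0.4515,"z":0.13,"wx":0,"wy":0,"wz":84},{"jaw":1,"x":-0.066,"y":-0.4515,"z":0.13,"wx":0,"wy":0,"wz":84},{"jaw":1,"x":-0.066,"y":-0.4515,"z":0.13,"wx":0,"wy":0,"wz":84}]}}

```text
clock: 4.22
tcp_pos: [608.1, -226.3, 201.0]
ee_rot: [180.0, 0.0, 104.1]
ft_force: [0.2, 0.4, 0.3]
width: 85.5
finger_force: 0.0
```

```bash
python3 - <<'E'
from h import *
s=read_state(); print(s["clock"],s["tcp_pos"].round(1) if hasattr(s["tcp_pos"],"round") else s["tcp_pos"],s["ee_rot"],s["ft_force"])
f=grab_frame("wrist"); cv2.imwrite("pics/w3.png",f["pixels"])
for r in cut_out("wrist","blank_1")[:3]: print(r["extent"],r["confidence"],axis(f,r["mask"],63),axis(f,r["mask"],39))
for r in place_of("wrist","blank_1")[:3]: print(r["point"],ray(f,r["point"],15))
# tray fit: edges from the earlier wrist picture (pose printed there)
img=cv2.imread("pics/w2.png"); hsv=cv2.cvtColor(img,cv2.COLOR_BGR2HSV)
m=((hsv[...,1]<60)&(hsv[...,2]>40)).astype(np.uint8); m[:110]=0;m[270:]=0;m[:,:225]=0;m[:,435:]=0
m=cv2.morphologyEx(m,cv2.MORPH_OPEN,np.ones((5,5)))
c=max(cv2.findContours(m,0,2)[0],key=cv2.contourArea); q=cv2.approxPolyDP(cv2.convexHull(c),10,True)[:,0]
R0=Ro.from_euler("xyz",[179.978,-.041,-171.94],degrees=True).as_matrix(); p0=np.array([478.9,210.98,330.02])
R1=Ro.from_euler("xyz",s["ee_rot"],degrees=True).as_matrix()
Tc=np.eye(4); Tc[:3,:3]=R0@R1.T@f["T"][:3,:3]; Tc[:3,3]=p0+R0@R1.T@(f["T"][:3,3]-np.array(s["tcp_pos"]))
g=dict(T=Tc,camera_matrix=f["camera_matrix"])
P=np.array([ray(g,u,20)[:2] for u in q],np.float32); print("corners",q.tolist(),P.round(1).tolist(),P.mean(0),cv2.minAreaRect(P))
E
```

```text
4.225 [ 608.1 -226.3  201. ] [1.79961964e+02 2.20785148e-02 1.04145936e+02] [0.20636945 0.36036743 0.31775639]
[113.1, 102.5, 63.6, 141.0] 0.63 (array([ 460.6, -249.7]), array([ 52.1, 125.6]), array([ 459.8, -245.3], dtype=float32), 91.1) (array([ 448.5, -258.5]), array([ 57. , 137.2]), array([ 447.6, -253.6], dtype=float32), 91.1)
[294.8, 119.5, 43.6, 140.0] 0.59 (array([ 607.8, -226.9]), array([ 37.6, 124.3]), array([ 607.1, -223.6], dtype=float32), 104.9) (array([ 609.4, -233.6]), array([ 41.1, 135.9]), array([ 608.6, -229.9], dtype=float32), 104.9)
[459.2, 149.5, 147.1, 63.2] 0.59 (array([ 785.2, -168.2]), array([126.5,  47.7]), array([ 784.7, -168.1], dtype=float32), 24.7) (array([ 803.2, -169.3]), array([138.3,  52.1]), array([ 802.7, -169.3], dtype=float32), 24.7)
[317.2, 183.6] [ 609.2832628  -229.56898383   15.        ]
[160.6, 169.7] [ 450.44759014 -254.61649028   15.        ]
[511.6, 174.5] [ 800.87117691 -171.21510889   15.        ]
corners [[421, 128], [410, 251], [245, 251], [236, 128]] [[413.8999938964844, 346.79998779296875], [599.2000122070312, 374.20001220703125], [635.2999877929688, 119.5999984741211], [450.0, 93.5999984741211]] [524.609   233.56723] ((524.5510864257812, 233.7518310546875), (187.23570251464844, 257.15216064453125), 8.083276748657227)
```

View pics/w3.png

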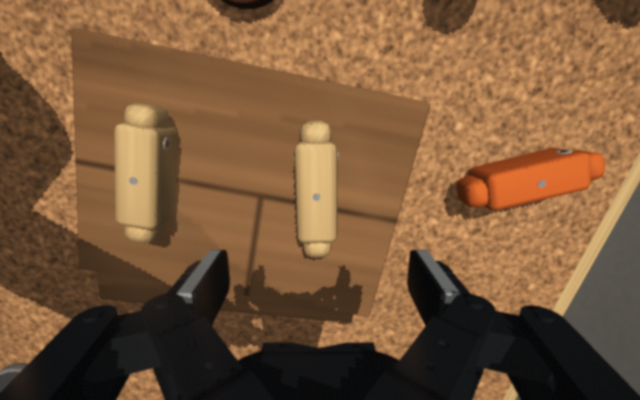

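The blanks are at (137,175) and (316,190). The far one is right under the tool and aligned with it, so I'll go straight down and close.

>>> {"name": "move_arm", "arguments": {"force": 40, "moves": [{"jaw":1,"x":0,"y":0,"z":0.06,"wx":0,"wy":0,"wz":0},{"jaw":1,"x":0,"y":0,"z":0.11,"wx":0,"wy":0,"wz":0},{"jaw":1,"x":0,"y":0,"z":0.146,"wx":0,"wy":0,"wz":0},{"jaw":1,"x":0,"y":0,"z":0.146,"wx":0,"wy":0,"wz":0},{"jaw":0,"x":0,"y":0,"z":0.146,"wx":0,"wy":0,"wz":0},{"jaw":0,"x":0,"y":0,"z":0.146,"wx":0,"wy":0,"wz":0},{"jaw":0,"x":0,"y":0,"z":0.146,"wx":0,"wy":0,"wz":0},{"jaw":0,"x":0,"y":0,"z":0.146,"wx":0,"wy":0,"wz":0},{"jaw":0,"x":0,"y":0,"z":0.146,"wx":0,"wy":0,"wz":0},{"jaw":0,"x":0,"y":0,"z":0.146,"wx":0,"wy":0,"wz":0}]}}

```text
clock: 5.62
tcp_pos: [608.9, -228.7, 56.7]
ee_rot: [179.9, 0.1, 104.0]
ft_force: [-2.2, 0.8, 6.2]
width: 37.4
finger_force: 42.9
```

```bash
python3 - <<'E'
from h import *
s=read_state(); print(s["clock"],s["tcp_pos"],s["joint_torque"])
f=grab_frame("wrist"); cv2.imwrite("pics/w4.png",f["pixels"])
R0=Ro.from_euler("xyz",[179.978,-.041,-171.94],degrees=True).as_matrix(); p0=np.array([478.9,210.98,330.02])
R1=Ro.from_euler("xyz",s["ee_rot"],degrees=True).as_matrix()
Tc=np.eye(4); Tc[:3,:3]=R0@R1.T@f["T"][:3,:3]; Tc[:3,3]=p0+R0@R1.T@(f["T"][:3,3]-np.array(s["tcp_pos"]))
g=dict(T=Tc,camera_matrix=f["camera_matrix"])
img=cv2.cvtColor(cv2.imread("pics/w2.png"),cv2.COLOR_BGR2GRAY).astype(int)
print("row",img[170:215,230:370].mean(0).round().astype(int).tolist())
print("col",img[125:256,270:284].mean(1).round().astype(int).tolist())
c,sn=np.cos(np.radians(8.1)),np.sin(np.radians(8.1))
for u in [(261,192),(293,192),(325,192),(355,192),(278,144),(278,240),(338,144),(338,240)]:
    d=ray(g,u,20)[:2]-[524.6,233.6]; print(u,"local",(c*d[0]+sn*d[1]).round(1),(-sn*d[0]+c*d[1]).round(1))
E
```

```text
5.625 [ 608.85343758 -228.69008153   56.66077221] [ 2.82524340e-01 -4.66732943e+01 -2.70703036e+01  2.88103838e-01
 -5.54477982e-01  3.42318113e-02]
row [127, 125, 124, 122, 114, 102, 90, 82, 81, 85, 91, 95, 97, 97, 97, 97, 97, 97, 97, 97, 97, 96, 96, 96, 96, 96, 96, 96, 96, 94, 88, 80, 78, 83, 90, 95, 96, 96, 96, 96, 96, 96, 96, 96, 96, 96, 96, 96, 96, 96, 96, 96, 96, 96, 96, 96, 93, 86, 71, 57, 50, 50, 60, 76, 90, 95, 96, 96, 96, 96, 97, 97, 97, 97, 97, 97, 97, 97, 97, 97, 97, 98, 98, 98, 98, 98, 98, 98, 98, 98, 98, 97, 98, 98, 99, 99, 99, 99, 99, 99, 99, 100, 100, 100, 100, 100, 100, 100, 100, 100, 100, 101, 101, 101, 101, 100, 93, 79, 63, 54, 51, 50, 50, 57, 75, 92, 100, 102, 103, 103, 103, 103, 103, 104, 104, 104, 104, 104, 104, 104]
col [122, 102, 84, 86, 97, 102, 102, 102, 102, 102, 102, 102, 102, 102, 102, 102, 101, 99, 94, 91, 93, 96, 97, 97, 98, 98, 97, 97, 97, 97, 97, 97, 97, 97, 97, 97, 97, 97, 97, 97, 97, 96, 96, 96, 96, 96, 96, 96, 96, 96, 96, 96, 96, 96, 96, 96, 96, 96, 96, 96, 96, 96, 96, 96, 96, 96, 96, 96, 96, 96, 96, 96, 96, 96, 96, 96, 96, 96, 96, 96, 95, 95, 95, 95, 95, 95, 95, 95, 95, 95, 95, 95, 96, 95, 95, 95, 95, 95, 95, 95, 95, 95, 95, 95, 95, 95, 95, 95, 92, 82, 64, 47, 45, 56, 75, 89, 95, 96, 96, 96, 96, 96, 96, 96, 96, 97, 100, 110, 119, 123, 124]
(261, 192) local -1.8 -98.4
(293, 192) local -1.8 -51.4
(325, 192) local -1.8 -4.4
(355, 192) local -1.8 39.6
(278, 144) local -71.7 -70.8
(278, 240) local 74.9 -76.3
(338, 144) local -71.7 13.3
(338, 240) local 74.9 16.1
```

>>> {"name": "move_arm", "arguments": {"moves": [{"jaw":0,"x":0,"y":0,"z":-0.03,"wx":0,"wy":0,"wz":0},{"jaw":0,"x":0,"y":0,"z":-0.09,"wx":0,"wy":0,"wz":0},{"jaw":0,"x":0,"y":0,"z":-0.126,"wx":0,"wy":0,"wz":0},{"jaw":0,"x":0,"y":0,"z":-0.126,"wx":0,"wy":0,"wz":0},{"jaw":0,"x":0,"y":0,"z":-0.126,"wx":0,"wy":0,"wz":0},{"jaw":0,"x":0,"y":0,"z":-0.126,"wx":0,"wy":0,"wz":0},{"jaw":0,"x":0,"y":0,"z":-0.126,"wx":0,"wy":0,"wz":0},{"jaw":0,"x":0,"y":0,"z":-0.126,"wx":0,"wy":0,"wz":0}]}}

```text
clock: 6.68
tcp_pos: [607.5, -227.7, 179.5]
ee_rot: [-179.9, -0.1, 104.0]
ft_force: [0.0, -0.4, -3.7]
width: 37.5
finger_force: 41.9
```

```bash
cat > weigh.py <<'E'
from h import *
F=[];Q=[]
for i in range(12):
    grab_frame("wrist"); s=read_state(); F.append(s["ft_force"]); Q.append(s["joint_torque"])
print(s["clock"],np.round(s["tcp_pos"],1),np.round(s["ee_rot"],2),s["width"]); print("F",np.mean(F,0).round(2),np.std(F,0).round(2),"tq",np.mean(Q,0).round(3),s["joints"])
E
python3 weigh.py; python3 - <<'E'
from h import *
to(536.5,158.5,180,188.1,[608,-228,180,104])
E
```

```text
7.275 [ 607.8 -227.8  180.3] [180.    -0.   103.99] 37.76924149755115
F [-0.03 -0.23 -3.51] [0.51 0.2  0.35] tq [-2.0000e-03 -5.0349e+01 -3.3776e+01 -2.0000e-03  2.0000e-03  0.0000e+00] [-3.11914058e+01  2.32172677e+01  8.27606586e+01  5.76933227e-04
  7.40221897e+01 -4.51838319e+01]
to [536.5, 158.5, 180, 188.1] shift [0.3923 0.0241 0.    ] wz -84.1 dist 393
```

About 3.5 N, so this is probably the heavy one. Carrying it to nest_1.

>>> {"name": "move_arm", "arguments": {"moves": [{"jaw":0,"x":0.392,"y":0.024,"z":0,"wx":0,"wy":0,"wz":-84.1},{"jaw":0,"x":0.392,"y":0.024,"z":0,"wx":0,"wy":0,"wz":-84.1},{"jaw":0,"x":0.392,"y":0.024,"z":0,"wx":0,"wy":0,"wz":-84.1},{"jaw":0,"x":0.392,"y":0.024,"z":0,"wx":0,"wy":0,"wz":-84.1},{"jaw":0,"x":0.392,"y":0.024,"z":0,"wx":0,"wy":0,"wz":-84.1},{"jaw":0,"x":0.392,"y":0.024,"z":0,"wx":0,"wy":0,"wz":-84.1},{"jaw":0,"x":0.392,"y":0.024,"z":0,"wx":0,"wy":0,"wz":-84.1},{"jaw":0,"x":0.392,"y":0.024,"z":0,"wx":0,"wy":0,"wz":-84.1},{"jaw":0,"x":0.392,"y":0.024,"z":0,"wx":0,"wy":0,"wz":-84.1},{"jaw":0,"x":0.392,"y":0.024,"z":0.06,"wx":0,"wy":0,"wz":-84.1},{"jaw":0,"x":0.392,"y":0.024,"z":0.1,"wx":0,"wy":0,"wz":-84.1},{"jaw":0,"x":0.392,"y":0.024,"z":0.1,"wx":0,"wy":0,"wz":-84.1}]}}

```text
clock: 8.78
tcp_pos: [533.2, 157.7, 76.8]
ee_rot: [180.0, -0.5, -172.1]
ft_force: [0.2, 0.5, -2.9]
width: 37.3
finger_force: 43.4
```

```bash
python3 - <<'E'
from h import *
f=grab_frame("wrist"); cv2.imwrite("pics/w5.png",f["pixels"]); g=grab_frame("side")
w=f["pixels"]; o=cv2.resize(g["pixels"][130:240,190:350],None,fx=2.5,fy=2.5)
c=np.zeros((400+o.shape[0]-80,640,3),np.uint8)[:600]; c[:400]=w; c[400:400+min(200,o.shape[0]),:400]=o[:200]
cv2.imwrite("pics/w5c.png",c); s=read_state(); print(s["clock"],s["tcp_pos"],s["ee_rot"],s["ft_force"])
E
```

```text
Traceback (most recent call last):
ValueError: could not broadcast input array from shape (200,400,3) into shape (195,400,3)
```

```bash
python3 - <<'E'
from h import *
s=read_state(); print(s["clock"],s["tcp_pos"],s["ee_rot"],s["ft_force"])
E
```

```text
8.875 [537.42296224 158.13945794  81.70101083] [-1.79992362e+02  1.08341010e-01 -1.72020887e+02] [ 0.87585549 -0.14965313 -2.89285343]
```

View pics/w5.png

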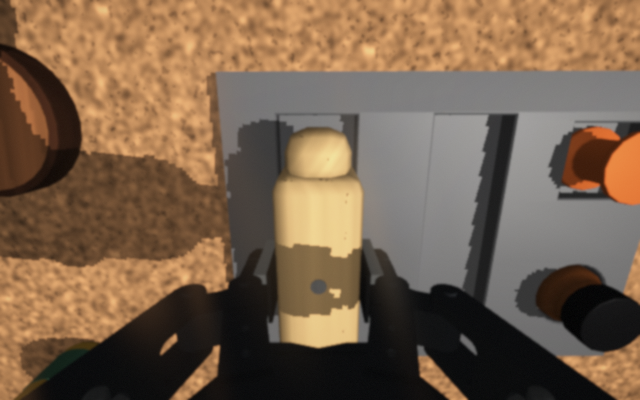

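The blank hangs over nest_1: pocket rims are at columns 278 and 358, its near end at row 114, and the blank is at column ~319. Checking the lengthwise fit by numbers.

```bash
python3 - <<'E'
from h import *
f=grab_frame("wrist"); s=read_state(); R=Ro.from_euler("xyz",s["ee_rot"],degrees=True).as_matrix()
L=lambda u,z:(R.T@(ray(f,u,z)-s["tcp_pos"])).round(1)[:2]
print(np.round(s["tcp_pos"],1))
for u,z in (((278,116),20),((358,116),20),((434,116),20),((515,116),20),((318,114),20),((319,128),64),((319,286),88),((218,72),20)): print(u,L(u,z),ray(f,u,z).round(1))
E
```

```text
[538.3 158.3  82.8]
(278, 116) [ 68.1 -23.3] [474.4 125.7  20. ]
(358, 116) [68.1 22.9] [468.  171.5  20. ]
(434, 116) [68.1 66.8] [461.8 215.   20. ]
(515, 116) [ 68.2 113.6] [455.3 261.3  20. ]
(318, 114) [69.2 -0.2] [470.1 148.4  20. ]
(319, 128) [64.1  0.2] [474.9 149.6  64. ]
(319, 286) [-0.6  0.3] [538.9 158.6  88. ]
(218, 72) [ 91.7 -55.8] [455.6  90.3  20. ]
```

>>> {"name": "move_arm", "arguments": {"moves": [{"jaw":0,"x":-0.003,"y":0,"z":0.01,"wx":0,"wy":0,"wz":0},{"jaw":0,"x":-0.003,"y":0,"z":0.02,"wx":0,"wy":0,"wz":0},{"jaw":0,"x":-0.003,"y":0,"z":0.028,"wx":0,"wy":0,"wz":0},{"jaw":0,"x":-0.003,"y":0,"z":0.033,"wx":0,"wy":0,"wz":0},{"jaw":0,"x":-0.003,"y":0,"z":0.033,"wx":0,"wy":0,"wz":0},{"jaw":0,"x":-0.003,"y":0,"z":0.033,"wx":0,"wy":0,"wz":0}]}}

```text
clock: 9.68
tcp_pos: [539.4, 158.8, 47.7]
ee_rot: [180.0, -0.0, -171.9]
ft_force: [-3.5, 0.2, 3.4]
width: 37.5
finger_force: 44.2
```

>>> {"name": "move_arm", "arguments": {"moves": [{"jaw":0.7,"x":0,"y":0,"z":0,"wx":0,"wy":0,"wz":0},{"jaw":0.7,"x":0,"y":0,"z":0,"wx":0,"wy":0,"wz":0},{"jaw":0.7,"x":0,"y":0,"z":0,"wx":0,"wy":0,"wz":0},{"jaw":0.7,"x":0,"y":0,"z":-0.04,"wx":0,"wy":0,"wz":0},{"jaw":1,"x":0,"y":0,"z":-0.1,"wx":0,"wy":0,"wz":0},{"jaw":1,"x":0,"y":0,"z":-0.153,"wx":0,"wy":0,"wz":0},{"jaw":1,"x":0,"y":0,"z":-0.153,"wx":0,"wy":0,"wz":0},{"jaw":1,"x":0,"y":0,"z":-0.153,"wx":0,"wy":0,"wz":0}]}}

```text
clock: 10.68
tcp_pos: [538.9, 158.7, 199.6]
ee_rot: [180.0, -0.0, -171.9]
ft_force: [0.3, 0.2, 0.0]
width: 85.3
finger_force: 0.0
```

```bash
python3 - <<'E'
from h import *
f=grab_frame("wrist"); s=read_state(); print(s["clock"],np.round(s["tcp_pos"],1),s["ft_force"])
cv2.imwrite("pics/w6.png",f["pixels"])
for r in cut_out("wrist","blank_1")[:2]: print(r["extent"],axis(f,r["mask"],54))
to(451.5,-252.5,200,93.5,[539.5,158.9,200,188.1])
E
```

```text
10.725 [538.3 158.7 198.6] [ 0.10658615 -0.15104872 -0.14211583]
[298.2, 115.1, 42.2, 137.4] (array([537.4, 158.4]), array([124.9,  37.9]), array([534.6, 158.2], dtype=float32), 8.4)
[223.4, 341.6, 12.2, 9.3] (array([720.9,  89.8]), array([20.9,  7.6]), array([721.2,  89.4], dtype=float32), 38.4)
to [451.5, -252.5, 200, 93.5] shift [ 0.1451 -0.3949 -0.    ] wz 94.6 dist 421
```

View pics/w6.png

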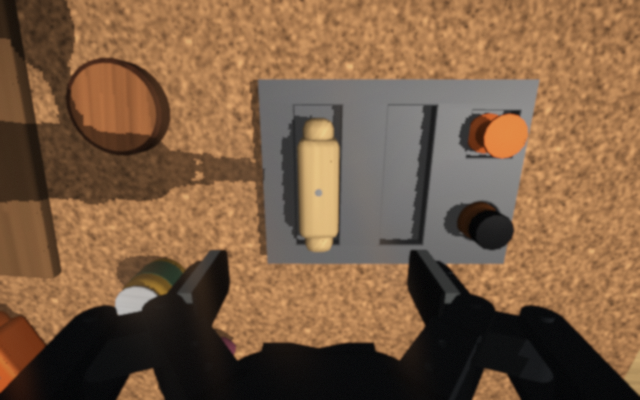

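The blank sits in nest_1 (318,185). Now to the other one, on the slab.

>>> {"name": "move_arm", "arguments": {"moves": [{"jaw":1,"x":0.145,"y":-0.395,"z":0,"wx":0,"wy":0,"wz":94.6},{"jaw":1,"x":0.145,"y":-0.395,"z":0,"wx":0,"wy":0,"wz":94.6},{"jaw":1,"x":0.145,"y":-0.395,"z":0,"wx":0,"wy":0,"wz":94.6},{"jaw":1,"x":0.145,"y":-0.395,"z":0,"wx":0,"wy":0,"wz":94.6},{"jaw":1,"x":0.145,"y":-0.395,"z":0,"wx":0,"wy":0,"wz":94.6},{"jaw":1,"x":0.145,"y":-0.395,"z":0,"wx":0,"wy":0,"wz":94.6},{"jaw":1,"x":0.145,"y":-0.395,"z":0,"wx":0,"wy":0,"wz":94.6},{"jaw":1,"x":0.145,"y":-0.395,"z":0,"wx":0,"wy":0,"wz":94.6},{"jaw":1,"x":0.145,"y":-0.395,"z":0,"wx":0,"wy":0,"wz":94.6},{"jaw":1,"x":0.145,"y":-0.395,"z":0,"wx":0,"wy":0,"wz":94.6},{"jaw":1,"x":0.145,"y":-0.395,"z":0,"wx":0,"wy":0,"wz":94.6},{"jaw":1,"x":0.145,"y":-0.395,"z":0,"wx":0,"wy":0,"wz":94.6}]}}

```text
clock: 12.28
tcp_pos: [451.3, -252.4, 200.0]
ee_rot: [-180.0, -0.0, 93.6]
ft_force: [0.1, -0.4, -0.1]
width: 85.6
finger_force: 0.0
```

```bash
python3 - <<'E'
from h import *
f=grab_frame("wrist"); s=read_state(); print(s["clock"],np.round(s["tcp_pos"],1),s["ee_rot"],s["ft_force"])
cv2.imwrite("pics/w7.png",f["pixels"]); R=Ro.from_euler("xyz",s["ee_rot"],degrees=True).as_matrix()
for r in cut_out("wrist","blank_1")[:3]: c=axis(f,r["mask"],60); print(r["extent"],c,(R.T@(np.r_[c[0],60]-s["tcp_pos"])).round(1))
E
```

```text
12.325 [ 451.4 -252.5  200.1] [-1.79988628e+02 -1.14666576e-02  9.35673888e+01] [-0.22856948 -0.59108395 -0.230945  ]
[291.7, 119.5, 45.1, 140.0] (array([ 450.1, -252. ]), array([ 37.8, 125.8]), array([ 449.8, -248.7], dtype=float32), 94.0) [  0.6  -1.2 140.1]
[619.0, 122.7, 21.0, 40.5] (array([ 712.6, -192.9]), array([17.1, 35.5]), array([ 714.1, -191.9], dtype=float32), 108.7) [ 43.2 264.5 140.1]
```

View pics/w7.png

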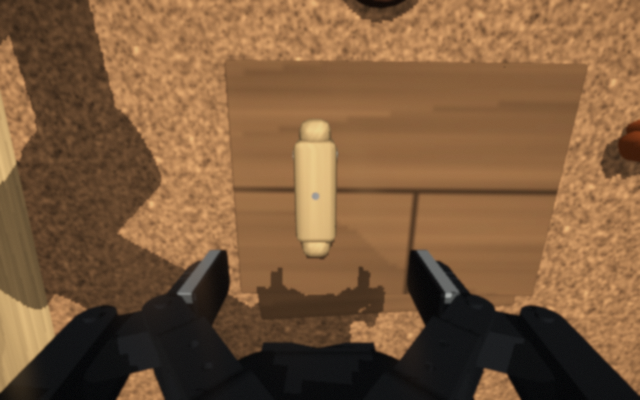

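The blank is centred under the tool at (316,190) and aligned with it. Descending to grip.

>>> {"name": "move_arm", "arguments": {"force": 40, "moves": [{"jaw":1,"x":0,"y":-0.0015,"z":0.06,"wx":0,"wy":0,"wz":0},{"jaw":1,"x":0,"y":-0.0015,"z":0.11,"wx":0,"wy":0,"wz":0},{"jaw":1,"x":0,"y":-0.0015,"z":0.146,"wx":0,"wy":0,"wz":0},{"jaw":1,"x":0,"y":-0.0015,"z":0.146,"wx":0,"wy":0,"wz":0},{"jaw":0,"x":0,"y":-0.0015,"z":0.146,"wx":0,"wy":0,"wz":0},{"jaw":0,"x":0,"y":-0.0015,"z":0.146,"wx":0,"wy":0,"wz":0},{"jaw":0,"x":0,"y":-0.0015,"z":0.146,"wx":0,"wy":0,"wz":0},{"jaw":0,"x":0,"y":-0.0015,"z":0.146,"wx":0,"wy":0,"wz":0},{"jaw":0,"x":0,"y":-0.0015,"z":0.146,"wx":0,"wy":0,"wz":0}]}}

```text
clock: 13.5
tcp_pos: [450.9, -253.8, 56.2]
ee_rot: [179.9, 0.1, 93.5]
ft_force: [-1.4, 0.9, 6.2]
width: 37.4
finger_force: 42.1
```

>>> {"name": "move_arm", "arguments": {"moves": [{"jaw":0,"x":0,"y":0,"z":-0.03,"wx":0,"wy":0,"wz":0},{"jaw":0,"x":0,"y":0,"z":-0.09,"wx":0,"wy":0,"wz":0},{"jaw":0,"x":0,"y":0,"z":-0.126,"wx":0,"wy":0,"wz":0},{"jaw":0,"x":0,"y":0,"z":-0.126,"wx":0,"wy":0,"wz":0},{"jaw":0,"x":0,"y":0,"z":-0.126,"wx":0,"wy":0,"wz":0},{"jaw":0,"x":0,"y":0,"z":-0.126,"wx":0,"wy":0,"wz":0},{"jaw":0,"x":0,"y":0,"z":-0.126,"wx":0,"wy":0,"wz":0}]}}

```text
clock: 14.38
tcp_pos: [449.2, -252.2, 178.8]
ee_rot: [-179.9, -0.1, 93.5]
ft_force: [-0.5, 0.3, -1.6]
width: 37.7
finger_force: 41.1
```

```bash
python3 weigh.py; python3 - <<'E'
from h import *
to(525.5,249,180,188.1,[449.9,-252.6,180,93.5])
E
```

```text
14.975 [ 449.9 -252.8  180.4] [180.     0.    93.49] 37.50712113634432
F [ 0.2  -0.14 -1.53] [0.46 0.35 0.64] tq [ 0.0000e+00 -3.5017e+01 -3.1919e+01 -1.0000e-03  4.0000e-03 -0.0000e+00] [-4.27711502e+01  4.28329999e+00  1.05291491e+02  1.57574568e-04
  7.04183765e+01 -4.62623020e+01]
to [525.5, 249, 180, 188.1] shift [0.496  0.1061 0.    ] wz -94.6 dist 507
```

1.53 N here against 3.51 N before, so the blank in nest_1 is the heavy one. This one goes to nest_2.

>>> {"name": "move_arm", "arguments": {"moves": [{"jaw":0,"x":0.495,"y":0.107,"z":0,"wx":0,"wy":0,"wz":-94.6},{"jaw":0,"x":0.495,"y":0.107,"z":0,"wx":0,"wy":0,"wz":-94.6},{"jaw":0,"x":0.495,"y":0.107,"z":0,"wx":0,"wy":0,"wz":-94.6},{"jaw":0,"x":0.495,"y":0.107,"z":0,"wx":0,"wy":0,"wz":-94.6},{"jaw":0,"x":0.495,"y":0.107,"z":0,"wx":0,"wy":0,"wz":-94.6},{"jaw":0,"x":0.495,"y":0.107,"z":0,"wx":0,"wy":0,"wz":-94.6},{"jaw":0,"x":0.495,"y":0.107,"z":0,"wx":0,"wy":0,"wz":-94.6},{"jaw":0,"x":0.495,"y":0.107,"z":0,"wx":0,"wy":0,"wz":-94.6},{"jaw":0,"x":0.495,"y":0.107,"z":0,"wx":0,"wy":0,"wz":-94.6},{"jaw":0,"x":0.495,"y":0.107,"z":0,"wx":0,"wy":0,"wz":-94.6},{"jaw":0,"x":0.495,"y":0.107,"z":0,"wx":0,"wy":0,"wz":-94.6},{"jaw":0,"x":0.495,"y":0.107,"z":0,"wx":0,"wy":0,"wz":-94.6}]}}

```text
clock: 16.48
tcp_pos: [526.6, 246.9, 180.4]
ee_rot: [-180.0, -0.0, -172.1]
ft_force: [0.0, 0.5, -1.0]
width: 37.4
finger_force: 41.3
```

>>> {"name": "move_arm", "arguments": {"moves": [{"jaw":0,"x":0,"y":0,"z":0.05,"wx":0,"wy":0,"wz":0},{"jaw":0,"x":0,"y":0,"z":0.09,"wx":0,"wy":0,"wz":0},{"jaw":0,"x":0,"y":0,"z":0.1,"wx":0,"wy":0,"wz":0},{"jaw":0,"x":0,"y":0,"z":0.1,"wx":0,"wy":0,"wz":0},{"jaw":0,"x":0,"y":0,"z":0.1,"wx":0,"wy":0,"wz":0}]}}

```text
clock: 17.1
tcp_pos: [528.2, 248.1, 82.6]
ee_rot: [180.0, 0.2, -171.9]
ft_force: [-0.2, 0.2, -1.9]
width: 37.4
finger_force: 41.3
```

```bash
python3 - <<'E'
from h import *
f=grab_frame("wrist"); s=read_state(); print(s["clock"],np.round(s["tcp_pos"],1),s["ee_rot"],s["ft_force"])
cv2.imwrite("pics/w8.png",f["pixels"])
E
```

```text
17.15 [528.1 248.1  82.6] [ 179.97839309    0.23090784 -171.92413407] [ 0.27971226  0.48153643 -0.93074215]
```

View pics/w8.png

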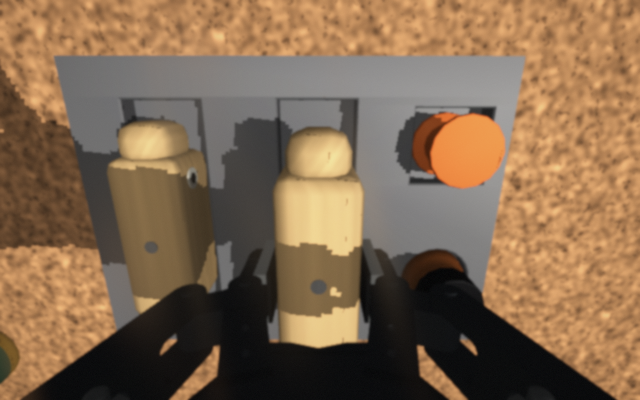

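The blank hangs over nest_2 with the pocket rims at columns 278 and 357. The near end is at row 98, so I need about 5 mm more toward the robot.

>>> {"name": "move_arm", "arguments": {"moves": [{"jaw":0,"x":0.005,"y":0,"z":0.006,"wx":0,"wy":0,"wz":0},{"jaw":0,"x":0.005,"y":0,"z":0.016,"wx":0,"wy":0,"wz":0},{"jaw":0,"x":0.005,"y":0,"z":0.026,"wx":0,"wy":0,"wz":0},{"jaw":0,"x":0.005,"y":0,"z":0.033,"wx":0,"wy":0,"wz":0},{"jaw":0,"x":0.005,"y":0,"z":0.033,"wx":0,"wy":0,"wz":0},{"jaw":0,"x":0.005,"y":0,"z":0.033,"wx":0,"wy":0,"wz":0}]}}

```text
clock: 17.9
tcp_pos: [521.7, 247.1, 47.2]
ee_rot: [180.0, 0.0, -171.9]
ft_force: [-0.0, -0.1, -0.4]
width: 37.9
finger_force: 41.7
```

>>> {"name": "move_arm", "arguments": {"moves": [{"jaw":0,"x":0,"y":0,"z":0.001,"wx":0,"wy":0,"wz":0},{"jaw":0,"x":0,"y":0,"z":0.001,"wx":0,"wy":0,"wz":0},{"jaw":0.62,"x":0,"y":0,"z":0.001,"wx":0,"wy":0,"wz":0},{"jaw":0.62,"x":0,"y":0,"z":0.001,"wx":0,"wy":0,"wz":0},{"jaw":0.62,"x":0,"y":0,"z":0.001,"wx":0,"wy":0,"wz":0},{"jaw":0.62,"x":0,"y":0,"z":-0.04,"wx":0,"wy":0,"wz":0},{"jaw":1,"x":0,"y":0,"z":-0.1,"wx":0,"wy":0,"wz":0},{"jaw":1,"x":0,"y":0,"z":-0.153,"wx":0,"wy":0,"wz":0},{"jaw":1,"x":0,"y":0,"z":-0.153,"wx":0,"wy":0,"wz":0},{"jaw":1,"x":0,"y":0,"z":-0.153,"wx":0,"wy":0,"wz":0}]}}

```text
clock: 19.15
tcp_pos: [521.1, 247.0, 199.5]
ee_rot: [-180.0, -0.1, -171.9]
ft_force: [-0.1, 0.2, -1.0]
width: 85.2
finger_force: 0.0
```

```bash
python3 - <<'E'
from h import *
f=grab_frame("wrist"); s=read_state(); print(s["clock"],np.round(s["tcp_pos"],1),s["ft_force"])
cv2.imwrite("pics/w9.png",f["pixels"])
for r in cut_out("wrist","blank_1")[:3]: print(r["extent"],axis(f,r["mask"],54))
E
```

```text
19.2 [520.5 246.8 198.5] [ 0.34225191  0.13846628 -0.29489682]
[198.2, 123.0, 54.2, 133.3] (array([536.8, 164.8]), array([124.4,  45.5]), array([532.1, 164. ], dtype=float32), 7.4)
[119.4, 371.6, 32.5, 28.1] (array([773.7,  76.5]), array([21.5, 59.8]), array([773.8,  77. ], dtype=float32), -33.7)
[293.1, 118.0, 47.0, 133.5] (array([520.3, 247.3]), array([125. ,  37.7]), array([517.3, 246.7], dtype=float32), 8.1)
```

View pics/w9.png

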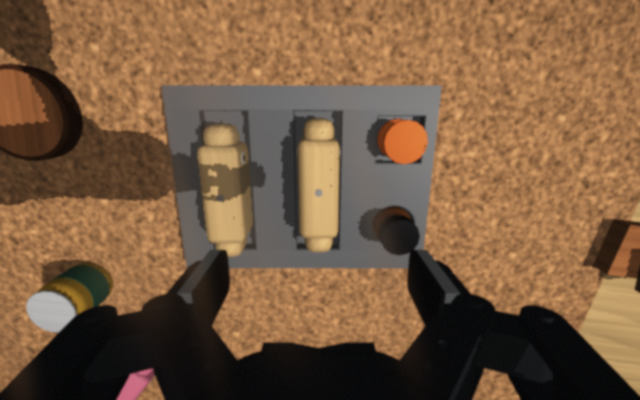

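Both blanks are seated, at (225,190) and (319,185). Taking the heavy one back out of nest_1.

>>> {"name": "move_arm", "arguments": {"force": 40, "moves": [{"jaw":0.8,"x":-0.005,"y":-0.06,"z":0,"wx":0,"wy":0,"wz":0},{"jaw":0.8,"x":-0.005,"y":-0.09,"z":0,"wx":0,"wy":0,"wz":0},{"jaw":0.8,"x":-0.005,"y":-0.09,"z":0.05,"wx":0,"wy":0,"wz":0},{"jaw":0.8,"x":-0.005,"y":-0.09,"z":0.1,"wx":0,"wy":0,"wz":0},{"jaw":0.8,"x":-0.005,"y":-0.09,"z":0.14,"wx":0,"wy":0,"wz":0},{"jaw":0.8,"x":-0.005,"y":-0.09,"z":0.154,"wx":0,"wy":0,"wz":0},{"jaw":0.8,"x":-0.005,"y":-0.09,"z":0.154,"wx":0,"wy":0,"wz":0},{"jaw":0,"x":-0.005,"y":-0.09,"z":0.154,"wx":0,"wy":0,"wz":0},{"jaw":0,"x":-0.005,"y":-0.09,"z":0.154,"wx":0,"wy":0,"wz":0},{"jaw":0,"x":-0.005,"y":-0.09,"z":0.154,"wx":0,"wy":0,"wz":0},{"jaw":0,"x":-0.005,"y":-0.09,"z":0.154,"wx":0,"wy":0,"wz":0},{"jaw":0,"x":-0.005,"y":-0.09,"z":0.154,"wx":0,"wy":0,"wz":0}]}}

```text
clock: 20.75
tcp_pos: [540.8, 159.0, 48.4]
ee_rot: [-180.0, 0.2, -171.9]
ft_force: [0.4, 0.6, 7.2]
width: 36.9
finger_force: 42.3
```

```bash
python3 - <<'E'
from h import *
f=grab_frame("top")
for r in place_of("top","stand_top")[:1]: print(ray(f,r["point"],20))
g=grab_frame("side")
for n,F in (("top",f),("side",g)):
  for r in cut_out(n,"stand_top")[:2]: print(n,r["extent"],r["confidence"],axis(F,r["mask"],18))
to(496,-41,225,188.1,[539.2,158.9,46,188.1])
E
```

```text
[497.92304717 -43.2880634   20.        ]
top [320.6, 238.9, 40.6, 35.7] 0.64 (array([497.4, -42.7]), array([86.7, 87.3]), array([496.9, -43.4], dtype=float32), 97.8)
side [268.9, 230.6, 35.9, 33.1] 0.83 (array([494.2, -49.6]), array([107.5,  83.9]), array([492.7, -53. ], dtype=float32), 70.4)
to [496, -41, 225, 188.1] shift [ 0.0709 -0.1918 -0.179 ] wz -0.0 dist 272
```

>>> {"name": "move_arm", "arguments": {"moves": [{"jaw":0,"x":0,"y":0,"z":-0.03,"wx":0,"wy":0,"wz":0},{"jaw":0,"x":0,"y":0,"z":-0.08,"wx":0,"wy":0,"wz":0},{"jaw":0,"x":0,"y":0,"z":-0.13,"wx":0,"wy":0,"wz":0},{"jaw":0,"x":0.015,"y":-0.04,"z":-0.16,"wx":0,"wy":0,"wz":0},{"jaw":0,"x":0.033,"y":-0.09,"z":-0.16,"wx":0,"wy":0,"wz":0},{"jaw":0,"x":0.051,"y":-0.14,"z":-0.16,"wx":0,"wy":0,"wz":0},{"jaw":0,"x":0.064,"y":-0.175,"z":-0.16,"wx":0,"wy":0,"wz":0},{"jaw":0,"x":0.071,"y":-0.193,"z":-0.16,"wx":0,"wy":0,"wz":0},{"jaw":0,"x":0.071,"y":-0.193,"z":-0.16,"wx":0,"wy":0,"wz":0},{"jaw":0,"x":0.071,"y":-0.193,"z":-0.16,"wx":0,"wy":0,"wz":0},{"jaw":0,"x":0.071,"y":-0.193,"z":-0.16,"wx":0,"wy":0,"wz":0},{"jaw":0,"x":0.071,"y":-0.193,"z":-0.16,"wx":0,"wy":0,"wz":0}]}}

```text
clock: 22.5
tcp_pos: [496.1, -41.7, 206.2]
ee_rot: [180.0, -0.0, -171.8]
ft_force: [-0.5, 0.9, -4.4]
width: 37.1
finger_force: 42.0
```

```bash
python3 weigh.py; python3 - <<'E'
from h import *
f=grab_frame("side"); g=grab_frame("wrist")
a=cv2.resize(f["pixels"][120:300,180:420],(640,480))
b=cv2.resize(g["pixels"],(160,100)); a[:100,:160]=b
cv2.imwrite("pics/s9.png",a)
E
```

```text
23.1 [496.  -42.4 206.3] [ 180.     -0.   -171.91] 37.272442870107355
F [-0.02  0.07 -3.34] [0.47 0.54 0.39] tq [ 3.7000e-02 -3.3618e+01 -3.3677e+01 -1.0000e-03  3.0000e-03  1.0000e-03] [-1.88232157e+01 -9.11364020e-02  1.06690308e+02 -3.17790961e-05
  7.34022336e+01 -1.16910315e+02]
```

View pics/s9.png

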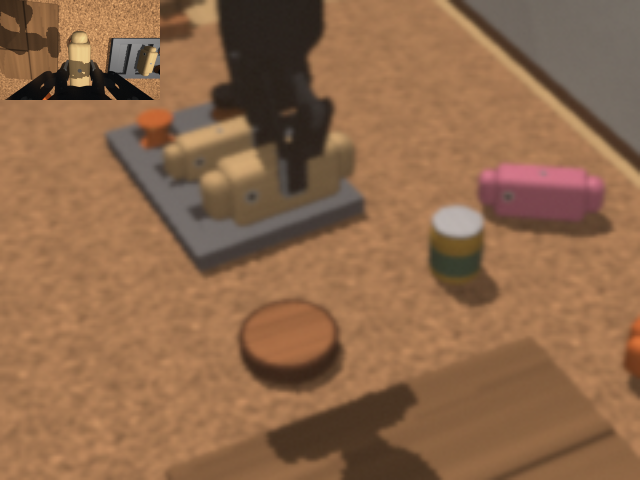

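The heavy blank (3.3 N) is held level and still above the stand, about 14 cm over it. The light one is still in nest_2, and the can, spool and jar haven't moved. Handing in.

```bash
python3 -c "
from workcell import hand_in; print(hand_in())"
```

```text
the job is handed in; nothing more can be done
None
```

The job is handed in: the arm is holding the heavier blank (about 3.4 N, against 1.5 N for the other) level and still about 14 cm above the photo stand, and the lighter one lies in nest_2.

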